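Flip the circuit board in its swivel holder

TASK

The circuit board clamped in the swivel holder has been populated; turn it right over for work on the other side, leaving it level with its bare solder side up and its components underneath. Do it by gently pushing its bare long edges round with the fingertips: pinch and lift nothing, and keep off the components. The holder only stands on the mat, so do not shove it out of place, and leave the bottle, spool, jar and brush as they are.

Things in the scene. Friction and masses are not known exactly. Their poses are not given: they have to be found in the camera images.
- holder: free-standing swivel board holder, 4.5 kg on rubber feet: black base plate 150 x 300 x 16 mm, aluminium rail on it (top 42 mm above the mat), two aluminium posts 28 x 16 mm at y = +-128 mm, 180 mm tall, bearing housings at their tops, black knobs outside them out to y = +-157 mm. Origin: centre of its underside, on the mat; x across it, y along the pivot axis from post to post, z up. The pivot axis is level, 160 mm above the origin.
- carrier (a joint): turning angle of the board about the pivot, rad: 0 = level, component side up; positive = edge_b goes down and edge_a up (right-handed about the holder's y axis); pi or -pi = level, solder side up. It turns freely either way past any angle from -6.2 to 6.2 (no stop or detent at level). The pivot is set stiff (0.16 N m): the board stays where it is left and needs about 2 to 3 N at a long edge to turn.
- board_center (a point): centre of the green board, on the pivot axis midway between the posts. The board is 150 mm (its x, across the pivot) by 180 mm (its y, along the pivot), 2 mm thick; its z axis points out of the component side. Black clamping rails with round holes, 150 x 26 x 12 mm, hold its two short ends at y = -112 to -86 and 86 to 112 mm and turn with it. The board swings clear of the base: 85 mm left below it when it stands on edge.
- edge_a (a point): middle of one long edge of the board, at x = -75 mm of the board frame (nearer the robot at the start). The 22 mm next to the long edge is a bare margin on both faces.
- edge_b (a point): middle of the other long edge of the board, at x = +75 mm of the board frame (farther from the robot at the start); same bare margin.
- components: the parts soldered on the component side (black chips, white connectors, silver capacitors up to 8 mm tall), within x = +-45 mm of the board's centre, over its length. Origin and axes as board_center. The solder side has only flat silver dots. Not to be touched.
- flux_bottle: white plastic bottle with a red cap, 38 mm across, 95 mm tall; origin at the centre of its underside. Bystander.
- solder_spool: blue spool of solder standing on its flange, 60 mm across, 44 mm tall; origin at the centre of its underside. Bystander.
- paste_jar: green jar with a black lid, 52 mm across, 48 mm tall; origin at the centre of its underside. Bystander.
- esd_brush: black-handled flat brush lying on the mat before the holder, length along its x axis, 200 mm, under 50 mm wide and 25 mm high; origin on its underside, half-way along. Bystander.

How it is judged:
By the outcome, as a careful person would: the job done as asked, in the order asked, and still so for the second after the job is handed in, with the robot touching nothing.
It also fails if it takes over 58 s, if anything falls off the work surface, if the arm or the gripper's body presses on something with over 40 N, if the wrist force passes 120 N, or if a joint passes its speed limit or range.

ROBOT

A 7-joint arm with a two-finger parallel gripper is mounted at the origin on the work surface. World frame = base frame: x ahead of the robot, y to its left, z up, the work surface at z = 0. Lengths are in m, angles in rad, forces in N, time in s.
With the tool pointing down it reaches from about 0.4 to 0.85 m from the base axis. Payload 4.5 kg.
Tool frame: the origin (TCP) lies where the fingers leave the gripper's body, on its centre line; the fingertips stand arm.nose_length ahead of it and the grasp point (between the pads) lies 45 mm ahead of it (arm.nose_length is the distance from the TCP to the fingertips, in m); z points along the fingers, y is the line along which they close (so a half turn about z gives the same grasp; the last joint's range is limited). The gripper opens to 88 mm and grips with 3 to 60 N. Pads are 18 mm wide; open, the fingers measure 123 mm over their backs; the gripper's body (75 mm by 187 mm) begins 45 mm behind the grasp point.
Start: joints at [-1.301, 0.689, -0.195, 1.565, 0.157, 0.902, -0.215], TCP at [0.146, 0.608, 0.303] pointing down, gripper open.
Joint ranges: [-3.01, 3.01], [-0.46, 2.08], [-1.47, 1.51], [0.13, 2.56], [-1, 4.14], [0.04, 2.09], [-2.66, 2.66]. Speed limits (rad/s): [2.57, 2.57, 3.14, 3.14, 3.14, 3.14, 3.14].

INTERFACE

Orientations are given as a unit quaternion [x, y, z, w].
In Python, from workcell import arm gives the robot as it stands.
- The arm moves only by the shell command python3 -m creep 'ROWS' [FORCE]. ROWS is JSON, a list that holds one entry, the list of rows, each a list of 7 numbers: the opening, from 0 (shut) to 1 (fully open), then the shift along the world's x, y, z in cm, then the turn, a rotation vector about the world's x, y, z in rad. In form: [[[grip, x, y, z, wx, wy, wz], ...]]. A call has 1 to 12 rows; each row shifts and turns the commanded pose from where the row before left it; what a row does not reach is not made up. A row lasts 1/12 s, in which the tool goes at most 41.7 mm and 7.16 degrees, less where a joint would pass 70% of its speed; a pose out of reach is approached as far as the arm can. A call is refused whole if a number of a shift passes 4.17 or a number of a turn 0.125, either way. A call with a gripper value outside its range is refused whole. The fingers move at their own pace and stop on an object; FORCE is the grip in N (left out, the last holds). Time passes only in rows, so rows that do not move let the fingers close. It gives the time, the measured TCP pose, the force, the opening and the grip force at its end, in the units of the state.
- arm.sense(): the state, without advancing time (a new reading comes with each control period).
- arm.capture(name): name is "side" or "top" or "wrist"; returns a dict with "img" (480x640x3 uint8, red, green, blue), "fx", "fy", "cx", "cy" (pixels), "R" (3x3) and "t" (3): a world point X has camera coordinates R X + t. Camera axes: x right, y down, z forward; pixel columns grow to the right and rows downward; lengths in m; the calibration is good to about 2 mm. A picture is of the moment at which its call begins. There is no depth.
- arm.job_done(): hands the job in; it is judged then, once.
Trained networks look in a picture, given as the dict that the camera call returned (one of the last four; its "shot" number tells which), for a name from the list of things; names that differ only in an ending like _2 or _b are one class to them, and where a whole thing is asked for, a point or a joint stands for the part that bears it (a point fixed in the world has none). Each returns a list of dicts, best first, with "confidence" (0 to 1); they miss things now and then, are a little off and sometimes report something else, mostly with a low value. They report only what shows in the picture. A call takes as long as a camera call.
- arm.find_in(picture, label): "pixel" ([column, row] in pixels, amid what is visible of it).
The state is a dict: "time_s": time; "q": joint angles; "dq": joint speeds; "tau": joint torques, N m; "tcp_pos": TCP position; "tool_rot": TCP orientation; "force": force on the tool from outside, world axes, zero at the start; "moment": the same for the moment, N m; "gripper_width": finger opening in m; "gripper_force": force on a finger pad.
Only numpy, scipy, OpenCV 4.12 (cv2) and the standard library are available. Lean on these libraries where they do the work, as an engineer would, in place of code of your own. Each camera call takes 0.05 s, during which the arm holds its last target. There are 200 camera calls.

## Working session

There is one attempt and no reset: what is moved stays moved. The work goes in short steps, Python scripts to look and compute and a shell command to move; the robot and the scene stay as the last step left them, time stands still between calls to the robot, and variables do not carry over. Pictures are saved under pics/ and viewed, at most 10 in all, crops included, and the job is handed in when it is done.

```bash
mkdir -p pics; ls; python3 - <<'E'
from workcell import arm
import cv2,numpy as np
s=arm.sense();print(s['time_s'],s['tcp_pos'],s['tool_rot'],s['gripper_width'],arm.nose_length)
for n in ["side","top"]:
    p=arm.capture(n);cv2.imwrite(f"pics/{n}0.png",p['img'][:,:,::-1])
    print(n,p['fx'],p['cx'],p['cy'],np.round(p['R'],4).tolist(),np.round(p['t'],4).tolist())
    for l in ["holder","board_center","edge_a","edge_b","flux_bottle","solder_spool","paste_jar","esd_brush"]:
        print(l,[(np.round(d['pixel']).tolist(),round(d['confidence'],2)) for d in arm.find_in(p,l)[:3]])
E
```

```text
pics
0.0 [0.14592409 0.60718371 0.30193131] [ 1.17606669e-01  9.93059837e-01 -9.10563569e-04 -4.79106825e-05] 0.08794722986897051 0.064
side 465.6359224489676 315.4924963099966 236.48652357487484 [[-0.9918, -0.1281, -0.002], [-0.0802, 0.6327, -0.7703], [0.1, -0.7638, -0.6377]] [0.5833, 0.1075, 1.196]
holder [([339.0, 256.0], 0.88)]
board_center [([339.0, 230.0], 0.96)]
edge_a [([342.0, 232.0], 0.79)]
edge_b [([342.0, 232.0], 0.79)]
flux_bottle [([275.0, 266.0], 0.83), ([340.0, 234.0], 0.36)]
solder_spool []
paste_jar [([375.0, 337.0], 0.73)]
esd_brush [([390.0, 268.0], 0.66)]
top 460.7991830996844 318.3005492582187 248.20883281598228 [[0.0173, -0.9998, -0.0123], [-0.9831, -0.0147, -0.1827], [0.1824, 0.0152, -0.9831]] [0.0833, 0.5801, 1.1423]
holder [([321.0, 266.0], 0.92)]
board_center [([325.0, 265.0], 0.63)]
edge_a [([327.0, 262.0], 0.76)]
edge_b [([327.0, 262.0], 0.76)]
flux_bottle [([318.0, 213.0], 0.63)]
solder_spool [([406.0, 243.0], 0.64)]
paste_jar [([251.0, 306.0], 0.62)]
esd_brush [([326.0, 265.0], 0.7), ([354.0, 313.0], 0.57)]
```

View pics/side0.png

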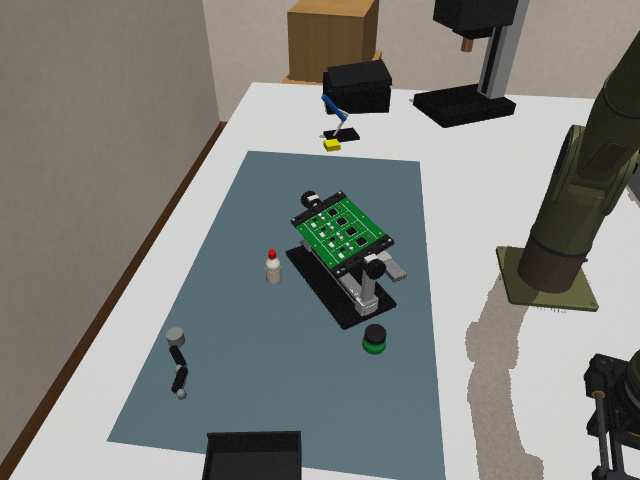

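View pics/top0.png

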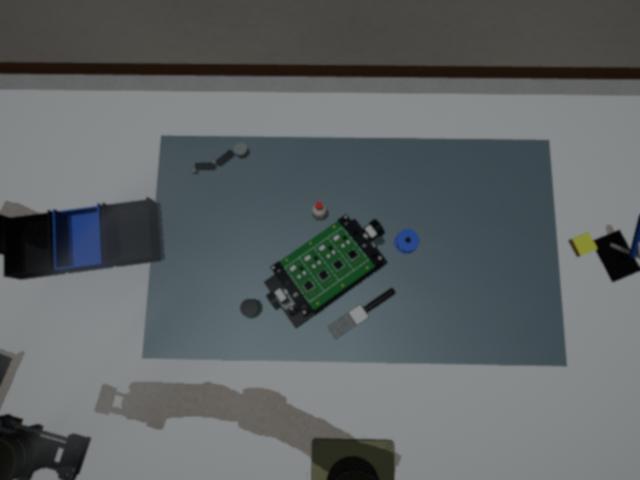

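The side view shows the board at about (343,232), component side up, with the bottle at (273,268), the jar at (375,338) and the brush under the near edge at (392,265). The top view shows the board at (325,265), the spool at (406,241), the bottle at (319,211), the jar at (251,308) and the brush at (360,313). The pivot runs from about (275,285) to (375,230).

```bash
cat > h.py <<'E'
import numpy as np,cv2
def ray(p,px,z):
    d=p['R'].T@np.array([(px[0]-p['cx'])/p['fx'],(px[1]-p['cy'])/p['fy'],1]);c=-p['R'].T@p['t']
    return c+d*(z-c[2])/d[2]
def proj(p,X):
    c=np.asarray(X)@np.asarray(p['R']).T+p['t'];return c[:,:2]/c[:,2:]*[p['fx'],p['fy']]+[p['cx'],p['cy']]
E
python3 - <<'E'
from workcell import arm
from h import *
for n in ["top","side"]:
    p=arm.capture(n);im=p['img'].astype(int)
    m=((im[...,1]>im[...,0]+35)&(im[...,1]>im[...,2]+25)).astype(np.uint8)
    m=cv2.morphologyEx(m,cv2.MORPH_CLOSE,np.ones((9,9),np.uint8))
    k,l,st,_=cv2.connectedComponentsWithStats(m);i=1+np.argmax(st[1:,4]);m=(l==i).astype(np.uint8)
    ys,xs=np.nonzero(m);P=np.array([ray(p,(x,y),.161) for x,y in zip(xs,ys)])[:,:2]
    r=cv2.minAreaRect((P*1000).astype(np.float32));b=cv2.boxPoints(r)
    print(n,st[i],r,b.round(0).tolist())
    px=proj(p,np.c_[b/1000,np.full(4,.161)]);
    print(np.round(px).tolist())
    tgt={'top':dict(flux_bottle=((319,211),.06),solder_spool=((406,241),.04),jar=((251,308),.04),brushtip=((393,291),.01),brushend=((335,330),.01),bottlecap=((319,205),.095)),'side':dict(bottlebase=((274,280),0),cap=((272,253),.095),jarlid=((375,330),.048))}[n]
    for a,(q,z) in tgt.items(): print(a,ray(p,q,z).round(3))
    x0,y0,x1,y1=(220,180,440,345) if n=="top" else (240,170,430,370)
    s=3.6 if n=="top" else 3
    cv2.imwrite(f"pics/{n}crop.png",cv2.resize(p['img'][y0:y1,x0:x1,::-1],None,fx=s,fy=s,interpolation=cv2.INTER_CUBIC))
E
```

```text
top [ 281  222   93   87 4104] ((522.19140625, 70.40275573730469), (137.7393035888672, 173.1480255126953), 36.470008850097656) [[415.0, 99.0], [518.0, -40.0], [629.0, 42.0], [526.0, 181.0]]
[[314.0, 309.0], [374.0, 266.0], [339.0, 220.0], [280.0, 261.0]]
flux_bottle [0.677 0.092 0.06 ]
solder_spool [ 0.604 -0.137  0.04 ]
jar [0.422 0.263 0.04 ]
brushtip [ 0.475 -0.106  0.01 ]
brushend [0.371 0.046 0.01 ]
bottlecap [0.683 0.092 0.095]
side [ 296  197   90   72 3346] ((524.39501953125, 65.36001586914062), (209.8418426513672, 171.03330993652344), 48.49359893798828) [[391.0, 43.0], [519.0, -70.0], [658.0, 87.0], [530.0, 201.0]]
[[396.0, 228.0], [346.0, 197.0], [281.0, 230.0], [330.0, 268.0]]
bottlebase [0.683 0.093 0.   ]
cap [0.682 0.096 0.095]
jarlid [0.424 0.262 0.048]
```

```bash
cat >> h.py <<'E'
from scipy.optimize import least_squares
def R_y(a): c,s=np.cos(a),np.sin(a); return np.array([[c,0,s],[0,1,0],[-s,0,c]])
def R_z(a): c,s=np.cos(a),np.sin(a); return np.array([[c,-s,0],[s,c,0],[0,0,1]])
def H(cx,cy,yaw,tilt,P,dz=0): return (R_z(yaw)@R_y(tilt)@np.asarray(P,float).T).T+[cx,cy,.16+dz]
def quad(p):
    im=p['img'].astype(int)
    m=((im[...,1]>im[...,0]+30)&(im[...,1]>im[...,2]+20)).astype(np.uint8)
    m=cv2.morphologyEx(m,cv2.MORPH_CLOSE,np.ones((7,7),np.uint8));m=cv2.morphologyEx(m,cv2.MORPH_OPEN,np.ones((5,5),np.uint8))
    k,l,st,_=cv2.connectedComponentsWithStats(m);i=1+np.argmax(st[1:,4])
    c=max(cv2.findContours((l==i).astype(np.uint8),cv2.RETR_EXTERNAL,cv2.CHAIN_APPROX_NONE)[0],key=cv2.contourArea)
    hull=cv2.convexHull(c)
    try: return cv2.approxPolyN(hull,4,ensure_convex=True).reshape(-1,2).astype(float),(l==i)
    except Exception as e: print(e); return cv2.boxPoints(cv2.minAreaRect(c)),(l==i)
E
python3 - <<'E'
from workcell import arm
from h import *
B=np.array([[-75,-86,1],[75,-86,1],[75,86,1],[-75,86,1]])/1000
ps={n:arm.capture(n) for n in("top","side")};qs={n:quad(p)[0] for n,p in ps.items()}
for n in qs: print(n,qs[n].tolist())
def match(n,x):
    e=proj(ps[n],H(*x[:4],B));q=qs[n];return np.array([q[np.argmin(((q-v)**2).sum(1))]-v for v in e])
for names in (("top","side"),("top",),("side",)):
  for t0 in (-.3,0,.3):
    r=least_squares(lambda x:np.concatenate([match(n,x).ravel() for n in names]),[.522,.068,np.radians(36.5),t0],loss='soft_l1',diff_step=1e-4)
    print(names,t0,r.x.round(3),r.cost.round(1))
for n in ps:
    p=ps[n];im=p['img'].copy();x0,y0,x1,y1=(230,180,420,345) if n=="top" else (240,170,430,340)
    s=3; c=cv2.resize(im[y0:y1,x0:x1,::-1],None,fx=s,fy=s,interpolation=cv2.INTER_CUBIC)
    cv2.imwrite(f"pics/{n}_c.png",c)
a=cv2.imread("pics/top_c.png");b=cv2.imread("pics/side_c.png");h=min(len(a),len(b));cv2.imwrite("pics/both.png",cv2.resize(np.hstack([a[:h],b[:h]]),(800,int(800*h/(a.shape[1]+b.shape[1])))))
E
```

```text
top [[375.0, 266.0], [314.0, 310.0], [279.0, 261.0], [337.0, 221.0]]
side [[386.0, 234.0], [330.0, 269.0], [295.0, 227.0], [346.0, 196.0]]
('top', 'side') -0.3 [0.523 0.071 0.635 0.28 ] 2.1
('top', 'side') 0 [0.523 0.071 0.635 0.28 ] 2.1
('top', 'side') 0.3 [0.523 0.071 0.635 0.28 ] 2.1
('top',) -0.3 [ 0.522  0.071  0.67  -0.428] 7.1
('top',) 0 [0.522 0.072 0.639 0.267] 0.2
('top',) 0.3 [0.522 0.072 0.639 0.267] 0.2
('side',) -0.3 [0.524 0.069 0.628 0.292] 0.2
('side',) 0 [0.524 0.069 0.628 0.292] 0.2
('side',) 0.3 [0.524 0.069 0.628 0.292] 0.2
```

View pics/both.png

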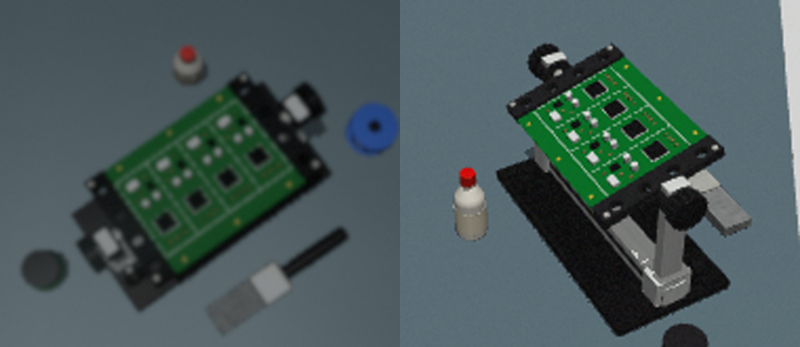

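The measurements agree in both views. The holder is at (0.523, 0.071) with yaw 0.635, and the board is tilted +0.28, so edge_a is already raised.

1. Press edge_b down from above on its margin to about 40°.
2. Push edge_a round in the holder's +x direction and down to level.

First I travel over with the fingers shut and the closing line parallel to the pivot.

```bash
python3 -m creep '[[[0,1.8,-2.05,0.2,0,0,0.036],[0,1.8,-2.05,0.2,0,0,0.036],[0,1.8,-2.05,0.2,0,0,0.036],[0,1.8,-2.05,0.2,0,0,0.036],[0,1.8,-2.05,0.2,0,0,0.036],[0,1.8,-2.05,0.2,0,0,0.036],[0,1.8,-2.05,0.2,0,0,0.036],[0,1.8,-2.05,0.2,0,0,0.036],[0,1.8,-2.05,0.2,0,0,0.036],[0,1.8,-2.05,0.2,0,0,0.036],[0,1.8,-2.05,0.2,0,0,0.036],[0,1.8,-2.05,0.2,0,0,0.036]]]'
python3 -m creep '[[[0,1.8,-2.05,0,0,0,0.036],[0,1.8,-2.05,0,0,0,0.036],[0,1.8,-2.05,0,0,0,0.036],[0,1.8,-2.05,0,0,0,0.036],[0,1.8,-2.05,0,0,0,0.036],[0,1.8,-2.05,0,0,0,0.036],[0,1.8,-2.05,0,0,0,0.036],[0,1.8,-2.05,0,0,0,0.036],[0,1.8,-2.05,0,0,0,0.036],[0,1.8,-2.05,0,0,0,0.036],[0,1.8,-2.05,0,0,0,0.036],[0,0,0,0,0,0,0]]]'
cat >> h.py <<'E'
def loc(s,nose=.064):
    "finger tip centre in holder frame (mm), closing-line error"
    from scipy.spatial.transform import Rotation as Ro
    T=Ro.from_quat(s['tool_rot']).as_matrix();tip=np.array(s['tcp_pos'])+nose*T[:,2]
    v=R_z(.635).T@(tip-[.523,.071,0]);y=R_z(.635).T@T[:,1]
    print('t',round(s['time_s'],2),'tip',(v*1000).round(1),'world',tip.round(4),'ydir',y.round(3),'zdir',T[:,2].round(3),'F',np.round(s['force'],1),'w',round(s['gripper_width'],4))
    return v
E
python3 - <<'E'
from workcell import arm
from h import *
v=loc(arm.sense());print(R_z(.635)@(np.array([.071,0,0])-[v[0],v[1],0])*100)
E
```

```text
time_s: 2.1
tcp_pos: [0.3628, 0.3607, 0.327]
tool_rot: [-0.099, 0.995, 0.0, 0.0]
force: [-0.4, 0.8, 0.6]
gripper_width: 0.0104
gripper_force: 0.0
time_s: 3.1
tcp_pos: [0.5638, 0.1298, 0.3262]
tool_rot: [-0.288, 0.958, -0.002, 0.001]
force: [-0.0, -0.5, 0.6]
gripper_width: 0.0005
gripper_force: 0.0
t 3.1 tip [ 67.7  22.8 262.2] world [0.5639 0.1295 0.2622] ydir [ 0.051  0.999 -0.004] zdir [ 0.002 -0.004 -1.   ] F [-0.  -0.5  0.6] w 0.0005
[ 1.62135745 -1.64097834  0.        ]
```

```bash
python3 -m creep '[[[0,0.8,-0.8,-1.6,0,0,0.025],[0,0.8,-0.8,-1.6,0,0,0.025],[0,0,0,-2,0,0,0],[0,0,0,-2,0,0,0],[0,0,0,-1.6,0,0,0],[0,0,0,-1,0,0,0],[0,0,0,0,0,0,0]]]'
python3 - <<'E'
from workcell import arm
from h import *
v=loc(arm.sense())
p=arm.capture("side");cv2.imwrite("pics/p1.png",cv2.resize(p['img'][150:330,230:450,::-1],None,fx=3,fy=3))
E
```

```text
time_s: 3.68
tcp_pos: [0.5749, 0.12, 0.2268]
tool_rot: [-0.316, 0.949, 0.0, -0.002]
force: [-0.2, 0.4, 0.0]
gripper_width: 0.0005
gripper_force: 0.0
t 3.68 tip [ 70.6   8.8 162.8] world [0.5746 0.1199 0.1628] ydir [-0.008  1.     0.001] zdir [-0.004 -0.001 -1.   ] F [-0.2  0.4  0. ] w 0.0005
```

View pics/p1.png

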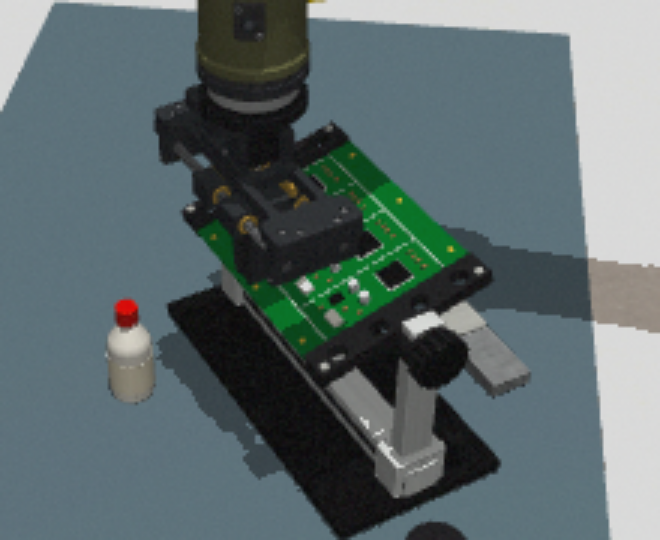

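The gripper sits over the far margin (edge_b side), with the fingers hidden behind its body at about (290,270) in the crop. Nothing is disturbed. Now I press edge_b down.

```bash
python3 -m creep '[[[0,0,0,-0.4,0,0,0],[0,0,0,-0.4,0,0,0],[0,0,0,-0.4,0,0,0],[0,0,0,-0.4,0,0,0],[0,-0.07,-0.05,-0.33,0,0,0],[0,-0.07,-0.05,-0.33,0,0,0],[0,-0.07,-0.05,-0.33,0,0,0],[0,-0.07,-0.05,-0.33,0,0,0],[0,0,0,0,0,0,0]]]'
python3 - <<'E'
from workcell import arm
from h import *
v=loc(arm.sense())
E
```

```text
time_s: 4.48
tcp_pos: [0.573, 0.118, 0.1991]
tool_rot: [-0.316, 0.949, -0.0, -0.0]
force: [0.5, 0.8, 1.8]
gripper_width: 0.0003
gripper_force: 0.5
t 4.48 tip [ 68.2   8.2 135.1] world [0.573  0.118  0.1351] ydir [-0.007  1.     0.   ] zdir [-0. -0. -1.] F [0.5 0.8 1.8] w 0.0003
```

Contact at about 2 N, as expected. I carry on along the arc.

```bash
python3 -m creep '[[[0,-0.11,-0.08,-0.3,0,0,0],[0,-0.11,-0.08,-0.3,0,0,0],[0,-0.11,-0.08,-0.3,0,0,0],[0,-0.13,-0.1,-0.25,0,0,0],[0,-0.13,-0.1,-0.25,0,0,0],[0,-0.13,-0.1,-0.25,0,0,0],[0,0,0,0,0,0,0]]]'
python3 - <<'E'
from workcell import arm
from h import *
v=loc(arm.sense())
p=arm.capture("side");cv2.imwrite("pics/p2.png",cv2.resize(p['img'][150:330,230:450,::-1],None,fx=3,fy=3))
E
```

```text
time_s: 5.07
tcp_pos: [0.5656, 0.1125, 0.1825]
tool_rot: [-0.316, 0.949, 0.0, -0.0]
force: [0.5, 0.3, 1.4]
gripper_width: 0.0003
gripper_force: 0.6
t 5.07 tip [ 58.9   8.2 118.5] world [0.5655 0.1125 0.1185] ydir [-0.007  1.     0.   ] zdir [-0.001 -0.    -1.   ] F [0.5 0.3 1.4] w 0.0003
```

View pics/p2.png

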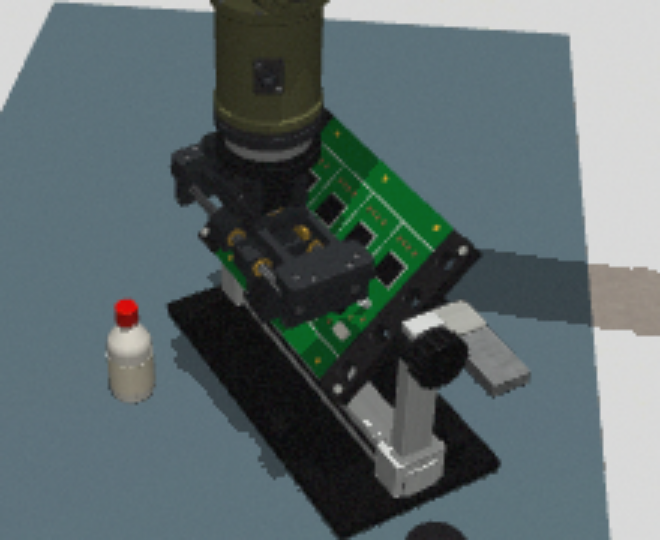

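The board has turned to about 40°, and the holder and bottle have not moved. I retract and go over to the near side of edge_a.

```bash
python3 -m creep '[[[0,0.2,0.15,0.8,0,0,0],[0,0.2,0.15,2,0,0,0],[0,0,0,3.5,0,0,0],[0,0,0,3.5,0,0,0],[0,0,0,3.5,0,0,0],[0,-1,-0.8,1,0,0,0],[0,-1.6,-1.3,0,0,0,0],[0,-1.6,-1.3,0,0,0,0],[0,-1.6,-1.3,0,0,0,0],[0,-1.6,-1.3,0,0,0,0],[0,-1.6,-1.3,0,0,0,0],[0,-1.6,-1.3,0,0,0,0]]]'
python3 -m creep '[[[0,-0.8,-0.6,0,0,0,0],[0,0,0,0,0,0,0]]]'
python3 - <<'E'
from workcell import arm
from h import *
v=loc(arm.sense());print(R_z(.635)@(np.array([-.083,0,0])-[v[0],v[1],0])*100)
p=arm.capture("top");q,m=quad(p);print(q.tolist(),proj(p,H(.523,.071,.635,.70,np.array([[-75,-86,1],[75,-86,1],[75,86,1],[-75,86,1]])/1000)).round(0).tolist())
p=arm.capture("side");q,m=quad(p);print(q.tolist());
for t in(.65,.7,.75,.8): print(t,proj(p,H(.523,.071,.635,t,np.array([[-75,-86,1],[75,-86,1],[75,86,1],[-75,86,1]])/1000)).round(0).tolist())
E
```

```text
time_s: 6.12
tcp_pos: [0.4631, 0.0294, 0.3265]
tool_rot: [-0.316, 0.949, -0.0, -0.0]
force: [-0.4, -0.0, 0.2]
gripper_width: 0.0005
gripper_force: 0.0
time_s: 6.28
tcp_pos: [0.4544, 0.0223, 0.3263]
tool_rot: [-0.315, 0.949, -0.001, -0.001]
force: [-0.3, -0.2, 0.3]
gripper_width: 0.0003
gripper_force: 0.0
t 6.28 tip [-84.3   1.5 262.3] world [0.4543 0.0222 0.2623] ydir [-0.006  1.    -0.   ] zdir [-0.002 -0.002 -1.   ] F [-0.3 -0.2  0.3] w 0.0003
[ 0.19056424 -0.04755909  0.        ]
[[333.0, 298.0], [296.0, 283.0], [291.0, 264.0], [318.0, 245.0]] [[373.0, 258.0], [341.0, 228.0], [284.0, 267.0], [310.0, 303.0]]
[[381.0, 226.0], [336.0, 276.0], [301.0, 234.0], [341.0, 188.0]]
0.65 [[342.0, 190.0], [300.0, 233.0], [335.0, 276.0], [383.0, 228.0]]
0.7 [[341.0, 189.0], [301.0, 234.0], [336.0, 277.0], [382.0, 227.0]]
0.75 [[340.0, 188.0], [301.0, 235.0], [337.0, 277.0], [381.0, 227.0]]
0.8 [[339.0, 188.0], [302.0, 235.0], [338.0, 278.0], [380.0, 226.0]]
```

Board at 0.70 rad, holder where it was. I lower the finger behind edge_a and start pushing.

```bash
python3 -m creep '[[[0,0,0,-2.4,0,0,0],[0,0,0,-2.4,0,0,0],[0,0,0,-2,0,0,0],[0,0.4,0.3,0,0,0,0],[0,0.4,0.3,0,0,0,0],[0,0.4,0.3,0,0,0,0],[0,0.3,0.2,0.3,0,0,0],[0,0.38,0.28,0.48,0,0,0],[0,0.38,0.28,0.47,0,0,0],[0,0,0,0,0,0,0]]]'
python3 - <<'E'
from workcell import arm
from h import *
v=loc(arm.sense())
p=arm.capture("side");q,m=quad(p);print(q.tolist());
for t in(.7,.8,.9,1): print(t,proj(p,H(.523,.071,.635,t,np.array([[-75,-86,1],[75,-86,1],[75,86,1],[-75,86,1]])/1000)).round(0).tolist())
E
```

```text
time_s: 7.22
tcp_pos: [0.4801, 0.0414, 0.2722]
tool_rot: [-0.316, 0.949, 0.0, 0.002]
force: [-1.5, -0.6, 0.1]
gripper_width: 0.0004
gripper_force: 0.4
t 7.22 tip [-51.9   1.6 208.2] world [0.4803 0.0415 0.2082] ydir [-0.008  1.    -0.001] zdir [ 0.004  0.001 -1.   ] F [-1.5 -0.6  0.1] w 0.0004
[[376.0, 223.0], [341.0, 278.0], [306.0, 236.0], [336.0, 186.0]]
0.7 [[341.0, 189.0], [301.0, 234.0], [336.0, 277.0], [382.0, 227.0]]
0.8 [[339.0, 188.0], [302.0, 235.0], [338.0, 278.0], [380.0, 226.0]]
0.9 [[338.0, 187.0], [304.0, 236.0], [340.0, 278.0], [378.0, 225.0]]
1 [[335.0, 186.0], [307.0, 237.0], [342.0, 279.0], [376.0, 224.0]]
```

```bash
python3 -m creep '[[[0,0.43,0.32,0.4,0,0,0],[0,0.48,0.36,0.27,0,0,0],[0,0.48,0.36,0.27,0,0,0],[0,0.5,0.37,0.17,0,0,0],[0,0.5,0.37,0.17,0,0,0],[0,0.52,0.39,0.05,0,0,0],[0,0.52,0.39,0.05,0,0,0],[0,0.44,0.33,0,0,0,0],[0,0.44,0.33,0,0,0,0],[0,0.43,0.32,-0.12,0,0,0],[0,0.43,0.32,-0.12,0,0,0],[0,0,0,0,0,0,0]]]'
python3 - <<'E'
from workcell import arm
from h import *
v=loc(arm.sense())
p=arm.capture("side");cv2.imwrite("pics/p3.png",cv2.resize(p['img'][150:330,230:450,::-1],None,fx=3,fy=3))
E
```

```text
time_s: 8.27
tcp_pos: [0.531, 0.0799, 0.2814]
tool_rot: [-0.316, 0.949, 0.0, 0.0]
force: [-0.9, -1.3, -0.1]
gripper_width: 0.0004
gripper_force: 0.5
t 8.27 tip [ 11.7   2.4 217.4] world [0.531  0.0799 0.2174] ydir [-0.008  1.     0.001] zdir [ 0.     0.001 -1.   ] F [-0.9 -1.3 -0.1] w 0.0004
```

View pics/p3.png

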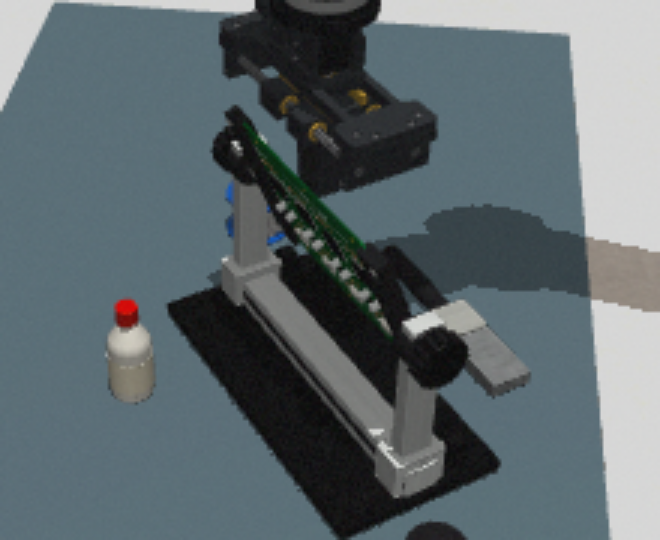

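The board is past upright at about 110° and seen edge-on from this camera, with the finger on the solder side at the top. I continue round.

```bash
python3 -m creep '[[[0,0.45,0.33,-0.12,0,0,0],[0,0.45,0.33,-0.12,0,0,0],[0,0.4,0.29,-0.28,0,0,0],[0,0.4,0.29,-0.28,0,0,0],[0,0.35,0.26,-0.37,0,0,0],[0,0.35,0.26,-0.37,0,0,0],[0,0.3,0.22,-0.45,0,0,0],[0,0.3,0.22,-0.45,0,0,0],[0,0.24,0.18,-0.52,0,0,0],[0,0.24,0.18,-0.52,0,0,0],[0,0,0,0,0,0,0]]]'
python3 - <<'E'
from workcell import arm
from h import *
v=loc(arm.sense())
p=arm.capture("side");cv2.imwrite("pics/p4.png",cv2.resize(p['img'][150:330,230:450,::-1],None,fx=3,fy=3))
E
```

```text
time_s: 9.23
tcp_pos: [0.566, 0.1053, 0.2463]
tool_rot: [-0.316, 0.949, 0.0, 0.001]
force: [-0.1, -0.9, 1.2]
gripper_width: 0.0009
gripper_force: 0.1
t 9.23 tip [ 55.1   2.1 182.3] world [0.5661 0.1054 0.1823] ydir [-0.008  1.     0.   ] zdir [ 0.001  0.001 -1.   ] F [-0.1 -0.9  1.2] w 0.0009
```

View pics/p4.png

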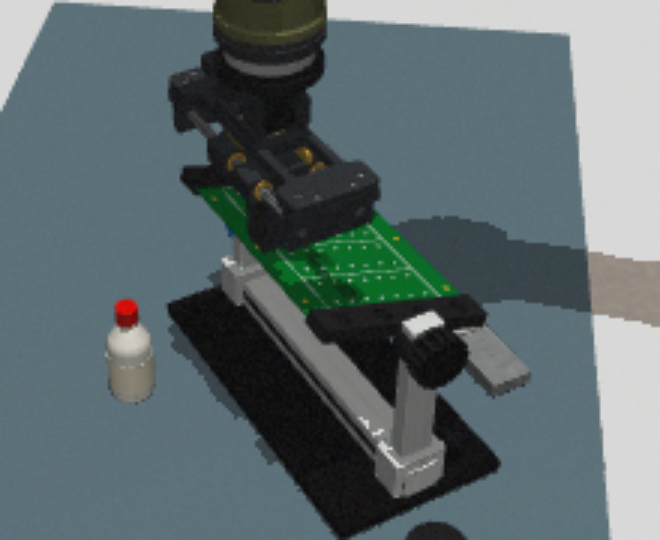

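Solder side is now showing, about 20° short of level. I press edge_a down to pivot height, then lift off and measure.

```bash
python3 -m creep '[[[0,0.08,0.06,-0.36,0,0,0],[0,0.08,0.06,-0.36,0,0,0],[0,0.08,0.06,-0.36,0,0,0],[0,0.08,0.06,-0.36,0,0,0],[0,0,0,-0.36,0,0,0],[0,0,0,-0.2,0,0,0],[0,0,0,-0.1,0,0,0],[0,0,0,0,0,0,0]]]'
python3 -c "
from workcell import arm
from h import *
loc(arm.sense())"
python3 -m creep '[[[0,0,0,1,0,0,0],[0,0,0,3,0,0,0],[0,0,0,4,0,0,0],[0,0,0,4,0,0,0],[0,2,2,3,0,0,0],[0,2.5,2.5,0,0,0,0],[0,2.5,2.5,0,0,0,0],[0,2,2.5,0,0,0,0],[0,0,2.5,0,0,0,0],[0,0,2.5,0,0,0,0],[0,0,2.5,0,0,0,0],[0,0,0,0,0,0,0]]]'
python3 - <<'E'
from workcell import arm
from h import *
B=np.array([[-75,-86,-1],[75,-86,-1],[75,86,-1],[-75,86,-1]])/1000
ps={n:arm.capture(n) for n in("top","side")};qs={n:quad(p)[0] for n,p in ps.items()}
for n in qs: print(n,qs[n].tolist())
def match(n,x):
    e=proj(ps[n],H(*x[:4],B));q=qs[n];return np.array([q[np.argmin(((q-v)**2).sum(1))]-v for v in e])
for names in (("top","side"),("top",),("side",)):
    r=least_squares(lambda x:np.concatenate([match(n,x).ravel() for n in names]),[.522,.068,.635,3.1],loss='soft_l1',diff_step=1e-4)
    print(names,r.x.round(3),r.cost.round(1))
    r=least_squares(lambda x:np.concatenate([match(n,[.523,.071,.635,x[0]]).ravel() for n in names]),[3.1],loss='soft_l1',diff_step=1e-4)
    print('fixed holder',r.x.round(3),r.cost.round(1))
a,b=[ps[n]['img'][y:y+190,x:x+220,::-1] for n,x,y in(("top",220,170),("side",230,155))]
cv2.imwrite("pics/p5.png",cv2.resize(np.hstack([a,b]),(800,345)))
E
```

```text
time_s: 9.95
tcp_pos: [0.5683, 0.1071, 0.2259]
tool_rot: [-0.316, 0.949, 0.0, -0.0]
force: [-0.0, 0.7, 1.8]
gripper_width: 0.0003
gripper_force: 0.6
t 9.95 tip [ 57.9   2.2 161.9] world [0.5683 0.1072 0.1619] ydir [-0.007  1.     0.   ] zdir [-0.  0. -1.] F [-0.   0.7  1.8] w 0.0003
time_s: 10.95
tcp_pos: [0.6553, 0.2837, 0.3759]
tool_rot: [-0.32, 0.948, 0.003, -0.001]
force: [-0.3, 0.9, 0.4]
gripper_width: 0.0004
gripper_force: 0.0
top [[372.0, 265.0], [372.0, 277.0], [309.0, 236.0], [337.0, 218.0]]
side [[386.0, 240.0], [329.0, 262.0], [294.0, 220.0], [347.0, 203.0]]
('top', 'side') [0.526 0.068 0.643 3.139] 143.6
fixed holder [3.134] 147.4
('top',) [ 0.54   0.037 -0.568  7.688] 9.2
fixed holder [3.279] 144.8
('side',) [0.524 0.068 0.625 3.146] 0.6
fixed holder [3.131] 2.0
```

View pics/p5.png

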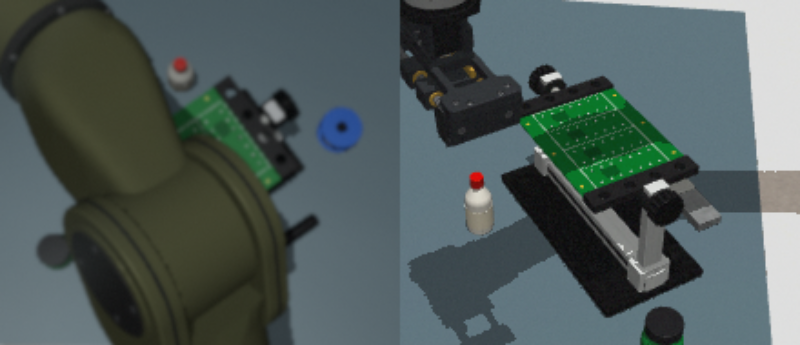

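The side view shows the board level with its solder side up. The fit gives 3.13 to 3.15 rad, and the holder's position matches the first side-view fit. The bottle, spool, jar and brush are where they were, and the arm is clear of everything. I hand the job in.

```bash
python3 -c "
from workcell import arm
print(arm.job_done())"
```

```text
the job is handed in; nothing more can be done
None
```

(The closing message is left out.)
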